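# Pack a cat adopter's take-home box in layers

### The job

Pack the grey take-home box for a cat's new owner in layers: first stand the food tin with the orange label on the floor of the box between the two ledges, then lay the white divider flat on both ledges above it with its blue grip bar up, and last stand the treat tub with the blue lid upright on the divider, on either side of the grip bar. Set each thing down gently rather than dropping it, and let go of everything.

Things in the scene. Friction and masses are not known exactly. Their poses are not given: they have to be found in the camera images.
- box: Open grey box fixed to the desk, 248 (its x) x 168 (y) x 85 mm high outside, walls and floor 4 mm; origin: centre of its underside, z up. Inside at each x end a solid pale ledge, 40 mm wide in x and full width in y, has its flat top 50 mm above the underside. Between them a well 160 x 160 mm goes down to the floor. Above the ledges the opening is 240 x 160 mm; the rim is 35 mm higher.
- tin_center (a point): Food tin with orange label and orange spot on its lid: upright cylinder, 66 mm in diameter, 38 mm high, about 140 g, standing on the desk; the point is its centre, half-way up, z up. A like tin with a green label is a bystander.
- divider_bar (a point): White flat divider plate, 212 (its x) x 130 (y) x 5 mm, about 160 g, flat on the desk, an upright blue grip bar across the middle of its top: 16 mm thick (x), 60 mm long (y), its top 35 mm above the plate's underside. The point is the bar's centre, 20 mm above that underside; z up. Its long side goes along the box's long side, either end first.
- tub_center (a point): White treat tub with blue lid: upright cylinder, 56 mm in diameter, 55 mm high, about 100 g, on the desk; the point is its centre, half-way up, z up. A like tub with a red lid is a bystander. Tins and tubs stand to the robot's right in any order, 105 mm or more apart between centres; the divider lies to its left. A mug and a brush lie farther off, beyond the work.
There are look-alikes about, which are no part of the job. Of the things that look like the part that bears divider_bar, the larger one is meant.

How it is judged:
On the way, in this order (a step that is already met when the one before it is completed fails the run):
1. the orange-label tin stands released on the box floor between the ledges (x of tin_center in the frame of box between -0.08 and 0.08 m and y of tin_center in the frame of box between -0.08 and 0.08 m and z of tin_center in the frame of box between 0.016 and 0.03 m and angle between tin_center's own z axis and vertical below 0.17 rad and contact force between the fingers and tin below 0.05 N and linear speed of tin below 0.05 m/s), for 0.2 s.
2. the divider lies released and flat on both ledges, over the tin (x of divider_bar in the frame of box between -0.02 and 0.02 m and y of divider_bar in the frame of box between -0.02 and 0.02 m and z of divider_bar in the frame of box between 0.064 and 0.076 m and angle between divider_bar's own z axis and vertical below 0.09 rad and angle between the x axis of divider_bar and the x axis of box, either way round below 0.21 rad and contact force between the fingers and divider below 0.05 N and linear speed of divider below 0.05 m/s), for 0.2 s.
3. the blue-lid tub stands released on the divider (x of tub_center in the frame of box between -0.11 and 0.11 m and y of tub_center in the frame of box between -0.075 and 0.075 m and z of tub_center in the frame of box between 0.076 and 0.089 m and angle between tub_center's own z axis and vertical below 0.17 rad and contact force between the fingers and tub below 0.05 N and linear speed of tub below 0.05 m/s), for 0.2 s.
At the end, for the whole second after the job is handed in: Orange-label tin on the box floor between the ledges; divider on both ledges above it, bar up, level to 5 and aligned to 12 degrees; blue-lid tub on the divider inside the box; tin and tub within 10 degrees of upright; all released and at rest (all of step 1 and all of step 2 and all of step 3); the robot touches nothing.
It fails at once if the orange-label tin is dropped or thrown (moves faster than 0.75 m/s with no finger on it: a fall of about 30 mm) (linear speed of tin above 0.75 m/s and contact force between the fingers and tin below 0.02 N).
It fails at once if the divider is dropped or thrown (moves faster than 0.75 m/s with no finger on it: a fall of about 30 mm) (linear speed of divider above 0.75 m/s and contact force between the fingers and divider below 0.02 N).
It fails at once if the blue-lid tub is dropped or thrown (moves faster than 0.75 m/s with no finger on it: a fall of about 30 mm) (linear speed of tub above 0.75 m/s and contact force between the fingers and tub below 0.02 N).
It also fails if it takes over 72 s, if anything falls off the work surface, if the arm or the gripper's body presses on something with over 40 N, if the wrist force passes 120 N, or if a joint passes its speed limit or range.

### The arm

A 7-joint arm with a two-finger parallel gripper is mounted at the origin on the work surface. World frame = base frame: x ahead of the robot, y to its left, z up, the work surface at z = 0. Lengths are in m, angles in rad, forces in N, time in s.
With the tool pointing down it reaches from about 0.425 to 0.825 m from the base axis. Payload 3.6 kg.
Tool frame: the origin (TCP) lies at the very end of the fingers, on their centre line; the grasp point (between the pads) lies 19 mm behind it; z points along the fingers, y is the direction in which the jaws open and shut (so a half turn about z gives the same grasp; the last joint's range is limited). The gripper opens to 93 mm and grips with 3 to 60 N. Pads are 15 mm wide; open, the fingers measure 128 mm over their backs; the gripper's body (75 mm by 188 mm) begins 65 mm behind the grasp point.
Start: joints at [-1.3, 0.615, -0.013, 1.423, 0.008, 1.103, -0.04], TCP at [0.19, 0.622, 0.219] pointing down, gripper open.
Joint ranges: [-3.12, 3.12], [-0.3, 2.06], [-1.34, 1.32], [0.26, 2.42], [-1.36, 4.5], [0.01, 1.98], [-2.84, 2.84]. Speed limits (rad/s): [2.79, 2.79, 3.14, 3.14, 3.14, 3.14, 3.14].

### API

Orientations are given as a unit quaternion [w, x, y, z].
In Python, from plant import manip gives the robot as it stands. The module is installed in compiled form; this text tells all that it offers.
- The arm moves only by the tool servo_tool, never from a script. Its argument "moves" is a list that holds one entry, the list of rows, each a list of 5 numbers: the shift along the tool's x, y, z in cm, then the turn about the tool's z in degrees, then the opening, from 0 (shut) to 1 (fully open). A call has 1 to 10 rows; each row is the pose to reach, as a shift and turn from the pose measured when the call began, along the tool's axes at that moment; what a row does not reach only later rows make up. A row lasts 1/10 s, in which the tool goes at most 50 mm and 8.59 degrees, less where a joint would pass 70% of its speed; a pose out of reach is approached as far as the arm can. A call with a gripper value outside its range is refused whole. The fingers move at their own pace and stop on an object; the grip force is fixed at half the most. Time passes only in rows, so rows that repeat a pose let the fingers close. It gives the time, the measured TCP pose, the force and the opening at its end, in the units of the state.
- manip.observe(): the state, without advancing time (a new reading comes with each control period).
- manip.read_camera(name): name is "side" or "top" or "wrist"; returns the picture (420x560x3 uint8, red, green, blue); there is no depth.
- manip.get_calibration(name): a dict with "camera_matrix" (3x3 intrinsics, pixels), "view" (4x4, takes a point from world to camera coordinates). Camera axes: x right, y down, z forward; pixel columns grow to the right and rows downward; lengths in m; the calibration is good to about 2 mm. A picture is of the moment at which its call begins: read the wrist's pose just before it. get_calibration takes no time and is no camera call; for the wrist camera it gives the pose at the moment of the call.
- manip.close_job(): hands the job in, once; it reports no verdict.
Trained networks look in the newest picture that a camera, given by its name, has taken for a name from the list of things; names that differ only in an ending like _2 or _b are one class to them, and where a whole thing is asked for, a point or a joint stands for the part that bears it (a point fixed in the world has none). Each returns a list of dicts, best first, with "conf" (0 to 1); they miss things now and then, are a little off and sometimes report something else, mostly with a low value. They report only what shows in the picture. A call takes as long as a camera call. They do not tell look-alikes from the thing itself.
- manip.find_in(camera, target): "xyz" ([x, y, z] in m, in world coordinates, good to about 4 mm: the middle of the surface that is visible of it).
- manip.cut_out(camera, target): "mask" (420x560 bool, what is visible of it).
The state is a dict: "clock": time; "qpos": joint angles; "qd": joint speeds; "joint_torque": joint torques, N m; "tool_pos": TCP position; "orientation": TCP orientation; "ft_force": force on the tool from outside, world axes, zero at the start; "torque": the same for the moment, N m; "finger_gap": finger opening in m.
Only numpy, scipy, OpenCV 4.12 (cv2) and the standard library are available. Lean on these libraries where they do the work, as an engineer would, in place of code of your own. Each camera call takes 0.05 s, during which the arm holds its last target.

## Working session

There is one attempt and no reset: what is moved stays moved. The work goes in short steps, Python scripts to look and compute and a tool call to move; the robot and the scene stay as the last step left them, time stands still between calls to the robot, and variables do not carry over. Pictures are saved under pics/ and viewed, and the job is handed in when it is done.

Besides the shell and the picture viewer there is one more tool, called after ">>>" as a command line: name --argument value ..., lists and objects as JSON in quotes. servo_tool: Moves the arm, as the interface text tells. Its arguments: {"type":"object","properties":{"moves":{"type":"array","items":{"type":"array","items":{"type":"array","items":{"type":"number"}}}}},"required":["moves"]}

```bash
mkdir -p pics
cat > h.py <<'E'
from plant import manip
import numpy as np, cv2
def save(n,im): cv2.imwrite('pics/'+n+'.png',cv2.cvtColor(im,cv2.COLOR_RGB2BGR))
def proj(cal,p):
    c=cal['view']@np.append(p,1); q=cal['camera_matrix']@c[:3]; return q[:2]/q[2]
def ray(cal,uv,z):
    K=np.array(cal['camera_matrix']);V=np.array(cal['view'])
    d=np.linalg.inv(K)@np.array([uv[0],uv[1],1.]);R=V[:3,:3];o=-R.T@V[:3,3];d=R.T@d
    return o+d*(z-o[2])/d[2]
E
python3 - <<'E'
from h import *
for c in ['top','side']:
    save(c+'0',manip.read_camera(c))
    for t in ['box','tin_center','divider_bar','tub_center']:
        cal=manip.get_calibration(c)
        for d in manip.find_in(c,t): print(c,t,round(d['conf'],2),np.round(d['xyz'],3),np.round(proj(cal,d['xyz'])))
print(manip.observe())
E
```

```text
top box 0.64 [ 0.552 -0.008  0.004] [277. 229.]
top tin_center 0.68 [ 0.445 -0.388  0.037] [410. 266.]
top divider_bar 0.8 [0.456 0.307 0.006] [169. 263.]
top divider_bar 0.67 [0.807 0.117 0.005] [235. 145.]
top tub_center 0.75 [ 0.562 -0.399  0.052] [414. 224.]
side box 0.69 [ 0.549 -0.398  0.056] [372. 286.]
side box 0.59 [ 0.552 -0.009  0.054] [260. 213.]
side tin_center 0.89 [ 0.436 -0.396  0.04 ] [339. 316.]
side divider_bar 0.95 [0.448 0.302 0.007] [174. 197.]
side tub_center 0.98 [ 0.549 -0.4    0.055] [373. 286.]
{'clock': 0.5, 'qpos': array([-1.30049182,  0.61494268, -0.01260616,  1.42348452,  0.00809134,
        1.10336131, -0.0404222 ]), 'qd': array([ 0.00084064, -0.00258743, -0.00142052,  0.00095623,  0.00012555,
       -0.00090299, -0.00084631]), 'joint_torque': array([-7.60697276e-05, -4.58388591e+01,  2.08367058e-01, -1.65861744e+01,
       -6.11226540e-02,  1.39939995e-02,  6.31545981e-05]), 'tool_pos': array([0.19005766, 0.62153053, 0.21858438]), 'orientation': array([-3.25203831e-05,  1.47847339e-01,  9.89010191e-01, -6.94300555e-05]), 'ft_force': array([0.29829376, 0.86256764, 0.61937805]), 'torque': array([0.04266285, 0.00215003, 0.01703205]), 'finger_gap': 0.09288945306094064}
```

View pics/top0.png

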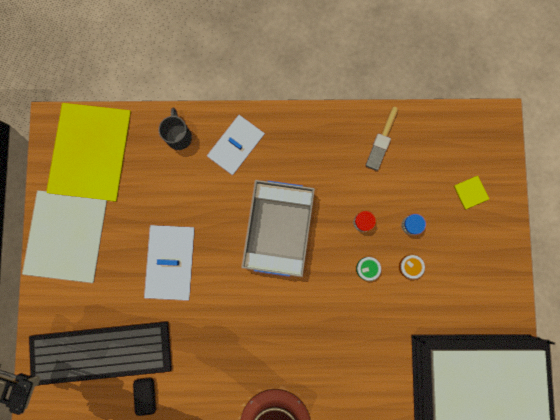

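View pics/side0.png

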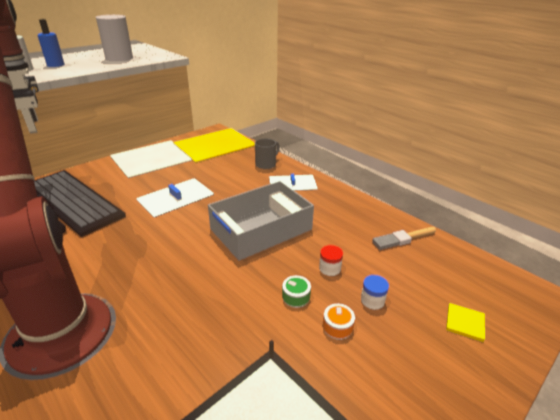

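Candidates in the top picture:
- Tins: orange (413,267), green (370,269).
- Tubs: blue lid (415,225), red lid (366,222).
- Dividers: large (169,263), small (235,145).

I choose the orange tin, the blue-lid tub and the larger divider at (169,263). Next are a close crop to check the choice, and measurements.

```bash
cat >> h.py <<'E'
def R_of(q):
    from scipy.spatial.transform import Rotation as Ro
    return Ro.from_quat([q[1],q[2],q[3],q[0]]).as_matrix()
def go(target,jaw=None):
    """shift (cm, tool axes) and turn (deg) to TCP target with jaw (tool y) along world angle jaw deg (mod 180)"""
    s=manip.observe();R=R_of(s['orientation']);d=R.T@(np.array(target)-s['tool_pos'])*100
    cur=np.degrees(np.arctan2(R[1,1],R[0,1]))
    t=0
    if jaw is not None:
        t=-((jaw-cur+90)%180-90)
    print('t',round(s['clock'],2),'tcp',np.round(s['tool_pos'],4),'jaw',round(cur,1),'q7',round(s['qpos'][6],2),'gap',round(s['finger_gap'],4),'shift',np.round(d,2),'turn',round(t,1),'tilt',np.round(R[:,2],3))
    return d,t
E
python3 - <<'E'
from h import *
im=manip.read_camera('top');cal=manip.get_calibration('top')
a=cv2.resize(im[190:310,130:320],None,fx=4,fy=4,interpolation=cv2.INTER_CUBIC);save('c1',a)
b=cv2.resize(im[190:300,330:460],None,fx=5,fy=5,interpolation=cv2.INTER_CUBIC);save('c2',b)
for t,z in [('box',.085),('divider_bar',.005)]:
    for d in manip.cut_out('top',t):
        m=d['mask'].astype(np.uint8); ys,xs=np.nonzero(m)
        pts=np.array([ray(cal,(x,y),z)[:2] for x,y in zip(xs,ys)],np.float32)
        r=cv2.minAreaRect(pts*1000);print(t,round(d['conf'],2),m.sum(),r)
K=np.array(cal['view']);print(np.round(-K[:3,:3].T@K[:3,3],3))
go([.6,.15,.3],90)
E
```

```text
box 0.88 5579 ((553.0254516601562, -14.205108642578125), (172.36695861816406, 259.50531005859375), 80.88692474365234)
divider_bar 0.72 1665 ((810.129638671875, 114.28837585449219), (100.10647583007812, 158.9896697998047), 52.72800827026367)
divider_bar 0.57 3243 ((458.6273498535156, 307.2339782714844), (132.97911071777344, 211.71661376953125), 87.04727172851562)
[ 0.45  -0.031  1.421]
t 0.65 tcp [0.1901 0.6216 0.2187] jaw 73.0 q7 -0.04 gap 0.0932 shift [-52.99 -33.11  -8.13] turn -17.0 tilt [-0.  0. -1.]
```

```bash
true
```

```text
(no output)
```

View pics/c1.png

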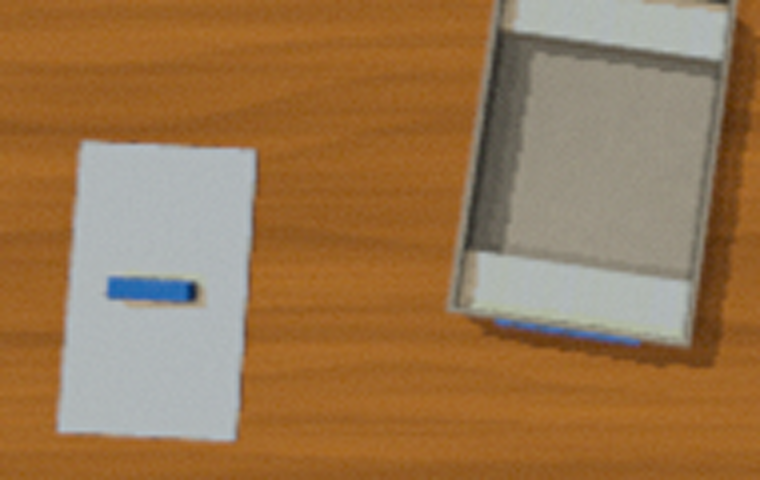

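View pics/c2.png

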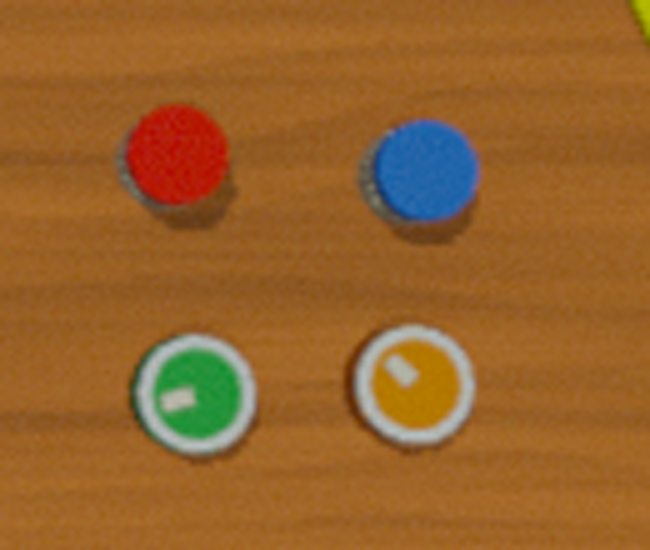

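Both crops match the choice: the larger divider's bar is at full-picture (168,263), the orange tin at (412,266) and the blue-lid tub at (415,225). The box is yawed about -8°. I'll move above the box for a wrist look.

>>> servo_tool --moves '[[[-52.5,-48.5,-8,-9,1],[-52.5,-48.5,-8,-9,1],[-52.5,-48.5,-8,-9,1],[-52.5,-48.5,-8,-9,1],[-52.5,-48.5,-8,-9,1],[-52.5,-48.5,-8,-9,1],[-52.5,-48.5,-8,-9,1],[-52.5,-48.5,-8,-9,1],[-52.5,-48.5,-8,-9,1],[-52.5,-48.5,-8,-9,1]]]'

```text
clock: 1.65
tool_pos: [0.4413, 0.1906, 0.275]
orientation: [0.001, 0.07, 0.998, 0.0]
ft_force: [0.6, 0.5, -0.1]
finger_gap: 0.0929
```

Run:
```python
from h import *
go([.53,0,.35],82)
go([.44,-.39,.2],135)
```

```text
t 1.65 tcp [0.4413 0.1906 0.275 ] jaw 82.0 q7 1.0 gap 0.0929 shift [-11.44 -17.64  -7.5 ] turn 0.0 tilt [ 0.001  0.001 -1.   ]
t 1.65 tcp [0.4413 0.1906 0.275 ] jaw 82.0 q7 1.0 gap 0.0929 shift [ -7.94 -57.52   7.46] turn -53.0 tilt [ 0.001  0.001 -1.   ]
```

>>> servo_tool --moves '[[[-11.5,-17.5,-7.5,0,1],[-11.5,-17.5,-7.5,0,1],[-11.5,-17.5,-7.5,0,1],[-11.5,-17.5,-7.5,0,1],[-11.5,-17.5,-7.5,0,1],[-11.5,-17.5,-7.5,0,1]]]'

```text
clock: 2.25
tool_pos: [0.5324, -0.0038, 0.3513]
orientation: [0.002, 0.074, 0.997, -0.001]
ft_force: [-0.3, -0.4, -0.4]
finger_gap: 0.093
```

Run:
```python
from h import *
go([.45,-.38,.25],45)
save('w1',manip.read_camera('wrist'))
```

```text
t 2.25 tcp [ 0.5324 -0.0038  0.3513] jaw 81.5 q7 1.44 gap 0.093 shift [  2.65 -38.41  10.16] turn 36.5 tilt [ 0.005 -0.002 -1.   ]
```

View pics/w1.png

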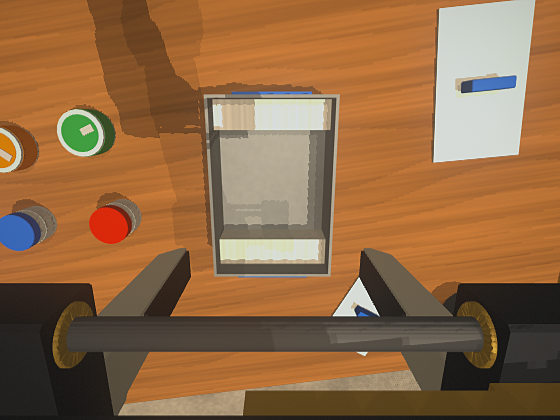

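The box is fully in view, with outer rim corners near (205,95), (339,95), (331,275) and (215,276). I'll use these for its pose.

Run:
```python
from h import *
im=manip.read_camera('wrist');cal=manip.get_calibration('wrist')
a=cv2.resize(im[80:300,190:350],None,fx=3,fy=2.7,interpolation=cv2.INTER_CUBIC);save('w1c',a)
P=[ray(cal,p,.085)[:2] for p in [(205,95),(339,95),(331,275),(215,276)]]
P=np.array(P);print(np.round(P,4),P.mean(0))
print([round(np.linalg.norm(P[i]-P[(i+1)%4]),4) for i in range(4)])
for i,j in [(0,3),(1,2)]: print(np.degrees(np.arctan2(*(P[j]-P[i])[::-1])))
ct=manip.get_calibration('top')
Q=np.array([ray(ct,(130+x/4,190+y/4),.085)[:2] for x,y in [(448,310),(690,345)]]);print(Q, np.degrees(np.arctan2(*(Q[1]-Q[0])[::-1])))
go([.45,-.38,.25],45)
```

```text
[[ 0.4154 -0.0683]
 [ 0.4384  0.0949]
 [ 0.6796  0.0625]
 [ 0.6579 -0.1023]] [ 0.54782658 -0.00331651]
[np.float64(0.1648), np.float64(0.2434), np.float64(0.1662), np.float64(0.2449)]
-7.990178822187209
-7.647869048288925
[[ 0.44193754  0.08657232]
 [ 0.4176286  -0.07960023]] -98.3226142958347
t 2.35 tcp [0.5306 0.0017 0.3498] jaw 82.0 q7 1.44 gap 0.0933 shift [  2.66 -38.93   9.91] turn 37.0 tilt [ 0.001  0.002 -1.   ]
```

View pics/w1c.png

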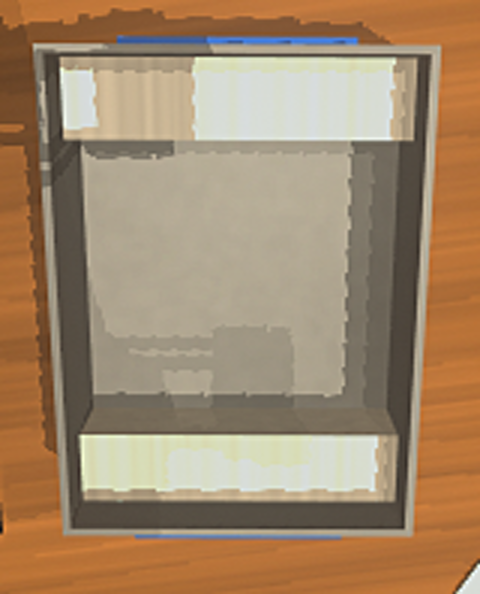

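Run:
```python
from h import *
cal=manip.get_calibration('wrist')
P=np.array([ray(cal,p,.085)[:2] for p in [(201.2,96.6),(336.5,96.8),(327.5,277.8),(211.7,277.8)]]);print(np.round(P,4),P.mean(0))
print([round(np.linalg.norm(P[i]-P[(i+1)%4]),4) for i in range(4)])
for i,j in [(0,3),(1,2)]: print(np.degrees(np.arctan2(*(P[j]-P[i])[::-1])))
for t in ['box','tin_center','tub_center','divider_bar']:
  for d in manip.find_in('wrist',t): print(t,round(d['conf'],2),np.round(d['xyz'],3),np.round(proj(cal,d['xyz'])))
ct=manip.get_calibration('top')
# lid centres from top crop
print('tin',ray(ct,(330+413/5,190+385/5),.038),'tub',ray(ct,(330+427/5,190+171/5),.055))
```

```text
[[ 0.4166 -0.0733]
 [ 0.4401  0.0916]
 [ 0.6833  0.0571]
 [ 0.66   -0.1075]] [ 0.54999283 -0.00802687]
[np.float64(0.1666), np.float64(0.2457), np.float64(0.1663), np.float64(0.2458)]
-8.012114852814904
-8.083408732896567
box 0.57 [ 0.546 -0.009  0.037] [269. 185.]
tin_center 0.84 [ 0.446 -0.368  0.035] [ 11. 151.]
tub_center 0.98 [ 0.557 -0.38   0.054] [ 20. 229.]
divider_bar 0.78 [0.45  0.308 0.006] [476.  85.]
divider_bar 0.65 [0.786 0.109 0.003] [355. 305.]
tin [ 0.44159044 -0.39379072  0.038     ] tub [ 0.56192316 -0.40155876  0.055     ]
```

>>> servo_tool --moves '[[[3.5,-40,10,37,1],[3.5,-40,10,37,1],[3.5,-40,10,37,1],[3.5,-40,10,37,1],[3.5,-40,10,37,1],[3.5,-40,10,37,1],[3.5,-40,10,37,1],[3.5,-40,10,37,1],[3.5,-40,10,37,1],[3.5,-40,10,37,1]]]'

```text
clock: 3.55
tool_pos: [0.4399, -0.3893, 0.2479]
orientation: [-0.001, 0.383, 0.924, 0.001]
ft_force: [0.1, 0.5, 0.4]
finger_gap: 0.093
```

Run:
```python
from h import *
save('w2',manip.read_camera('wrist'));cal=manip.get_calibration('wrist')
for t in ['tin_center','tub_center']:
  for d in manip.find_in('wrist',t): print(t,round(d['conf'],2),np.round(d['xyz'],3),np.round(proj(cal,d['xyz'])))
go([.44,-.392,.01],45)
```

```text
tin_center 0.91 [ 0.437 -0.39   0.035] [270. 186.]
tin_center 0.42 [ 0.552 -0.393  0.052] [337. 258.]
tub_center 0.9 [ 0.551 -0.396  0.054] [335. 260.]
t 3.7 tcp [ 0.443  -0.3855  0.2492] jaw 45.4 q7 1.66 gap 0.0931 shift [-0.28 -0.75 23.92] turn 0.4 tilt [ 0.001  0.003 -1.   ]
```

View pics/w2.png

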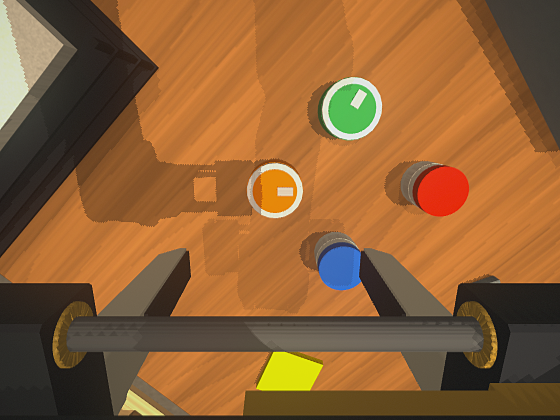

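The orange tin's lid centre is near pixel (274,190). The blue-lid tub is at (340,267), partly behind a finger.

Run:
```python
from h import *
im=manip.read_camera('wrist');cal=manip.get_calibration('wrist')
hsv=cv2.cvtColor(im,cv2.COLOR_RGB2HSV)
sub=np.zeros(im.shape[:2],np.uint8); sub[150:230,235:320]=1
w=((hsv[...,1]<60)&(hsv[...,2]>150)&(sub>0)).astype(np.uint8)
n,l,st,c=cv2.connectedComponentsWithStats(w)
k=1+np.argmax(st[1:,4]); ys,xs=np.nonzero(l==k)
h=cv2.convexHull(np.c_[xs,ys].astype(np.float32)); e=cv2.fitEllipse(h); print(e, ray(cal,e[0],.038))
print(ray(cal,(e[0][0]-e[1][0]/2,e[0][1]),.038)-ray(cal,(e[0][0]+e[1][0]/2,e[0][1]),.038))
b=cv2.inRange(hsv,(105,120,80),(125,255,255));b[:,:300]=0;b[:230]=0
ys,xs=np.nonzero(b);print('tub',ray(cal,(xs.min()+ (np.ptp(ys))/2,(ys.min()+ys.max())/2),.055),xs.min(),xs.max(),ys.min(),ys.max())
save('w3',im)
t=ray(cal,e[0],.038)
go([t[0],t[1],.01],45)
```

```text
((269.391845703125, 189.8369598388672), (54.34620666503906, 55.08649826049805), 92.5345458984375) [ 0.44127393 -0.39205503  0.038     ]
[-0.04439094 -0.04504954  0.        ]
tub [ 0.56000404 -0.39887103  0.055     ] 313 359 244 289
t 3.75 tcp [ 0.4431 -0.3855  0.2494] jaw 45.5 q7 1.66 gap 0.093 shift [-0.36 -0.67 23.94] turn 0.5 tilt [ 0.001  0.003 -1.   ]
```

>>> servo_tool --moves '[[[-0.4,-0.7,5,0,1],[-0.4,-0.7,9,0,1],[-0.4,-0.7,13,0,1],[-0.4,-0.7,17,0,1],[-0.4,-0.7,17,0,1]]]'

```text
clock: 4.25
tool_pos: [0.44, -0.3876, 0.075]
orientation: [-0.005, 0.377, 0.926, 0.004]
ft_force: [0.1, 0.7, 0.8]
finger_gap: 0.0932
```

Run:
```python
from h import *
go([.4412,-.392,.011],45)
```

```text
t 4.25 tcp [ 0.44   -0.3876  0.075 ] jaw 45.7 q7 1.75 gap 0.0932 shift [-0.47 -0.26  6.39] turn 0.7 tilt [-0.006  0.012 -1.   ]
```

>>> servo_tool --moves '[[[-0.4,-0.3,1,0.7,1],[-0.4,-0.3,3,0.7,1],[-0.4,-0.3,5,0.7,1],[-0.4,-0.3,6.3,0.7,1],[-0.4,-0.3,6.3,0.7,1],[-0.4,-0.3,6.3,0.7,1]]]'

```text
clock: 4.85
tool_pos: [0.4413, -0.3924, 0.0131]
orientation: [-0.004, 0.383, 0.924, 0.004]
ft_force: [-0.1, -0.3, 0.9]
finger_gap: 0.0928
```

Run:
```python
from h import *
go([.4412,-.392,.011],45)
```

```text
t 4.85 tcp [ 0.4413 -0.3924  0.0131] jaw 45.0 q7 1.77 gap 0.0928 shift [0.03 0.02 0.21] turn -0.0 tilt [-0.004  0.01  -1.   ]
```

>>> servo_tool --moves '[[[0,0,0.1,0,0],[0,0,0.1,0,0],[0,0,0.1,0,0],[0,0,0.1,0,0],[0,0,0.1,0,0],[0,0,0.1,0,0],[0,0,0.1,0,0],[0,0,0.1,0,0]]]'

```text
clock: 5.65
tool_pos: [0.4416, -0.3924, 0.0124]
orientation: [-0.004, 0.383, 0.924, 0.004]
ft_force: [0.6, 1.4, 4.7]
finger_gap: 0.0655
```

Run:
```python
from h import *
go([.4412,-.392,.2],45)
```

```text
t 5.65 tcp [ 0.4416 -0.3924  0.0124] jaw 45.0 q7 1.77 gap 0.0655 shift [  0.23   0.09 -18.76] turn -0.0 tilt [-0.004  0.01  -1.   ]
```

>>> servo_tool --moves '[[[0,0,-1,0,0],[0,0,-4,0,0],[0,0,-8,0,0],[0,0,-12,0,0],[0,0,-15,0,0],[0,0,-15,0,0],[0,0,-15,0,0]]]'

```text
clock: 6.35
tool_pos: [0.4417, -0.3936, 0.1623]
orientation: [-0.004, 0.383, 0.924, 0.004]
ft_force: [-0.7, 0.5, -1.9]
finger_gap: 0.0655
```

Run:
```python
from h import *
print(manip.observe()['ft_force'])
go([.55,-.008,.17],82)
```

```text
[-0.67046741  0.48088973 -1.88054839]
t 6.35 tcp [ 0.4417 -0.3936  0.1623] jaw 45.0 q7 1.7 gap 0.0655 shift [19.63 34.92 -0.42] turn -37.0 tilt [-0.004  0.01  -1.   ]
```

>>> servo_tool --moves '[[[19.6,35,-0.5,-37,0],[19.6,35,-0.5,-37,0],[19.6,35,-0.5,-37,0],[19.6,35,-0.5,-37,0],[19.6,35,-0.5,-37,0],[19.6,35,-0.5,-37,0],[19.6,35,-0.5,-37,0],[19.6,35,-0.5,-37,0],[19.6,35,-0.5,-37,0],[19.6,35,-0.5,-37,0]]]'

```text
clock: 7.35
tool_pos: [0.5494, -0.0054, 0.1684]
orientation: [-0.005, 0.068, 0.998, 0.005]
ft_force: [-0.9, 0.0, -1.6]
finger_gap: 0.0655
```

Run:
```python
from h import *
save('w4',manip.read_camera('wrist'))
go([.55,-.008,.0165],82)
```

```text
t 7.4 tcp [ 0.5492 -0.0079  0.1688] jaw 82.0 q7 1.52 gap 0.0657 shift [-0.23 -0.12 15.23] turn 0.0 tilt [-0.009  0.009 -1.   ]
```

View pics/w4.png

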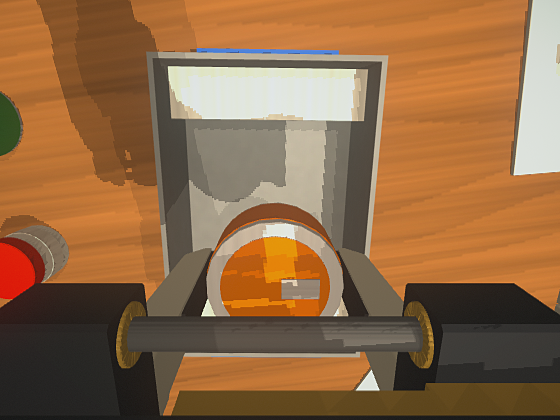

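The tin, lid at about (270,285), is held centred over the well. I'll descend.

>>> servo_tool --moves '[[[-0.2,-0.1,4,0,0],[-0.2,-0.1,8,0,0],[-0.2,-0.1,11,0,0],[-0.2,-0.1,13,0,0],[-0.2,-0.1,14,0,0],[-0.2,-0.1,14.5,0,0],[-0.2,-0.1,14.5,0,0],[-0.2,-0.1,14.5,0,0]]]'

```text
clock: 8.2
tool_pos: [0.5506, -0.0084, 0.0247]
orientation: [-0.004, 0.07, 0.998, 0.004]
ft_force: [0.4, -0.1, -0.8]
finger_gap: 0.0654
```

Run:
```python
from h import *
go([.55,-.008,.0165],82)
```

```text
t 8.2 tcp [ 0.5506 -0.0084  0.0247] jaw 82.0 q7 1.56 gap 0.0654 shift [0.06 0.02 0.82] turn -0.0 tilt [-0.007  0.009 -1.   ]
```

>>> servo_tool --moves '[[[0,0,0.3,0,0],[0,0,0.6,0,0],[0,0,0.8,0,0],[0,0,0.8,0,0],[0,0,0.8,0,0]]]'

```text
clock: 8.7
tool_pos: [0.5505, -0.0083, 0.0167]
orientation: [-0.004, 0.07, 0.998, 0.004]
ft_force: [-0.1, -0.1, -1.2]
finger_gap: 0.0656
```

Run:
```python
from h import *
go([.55,-.008,.0165],82)
```

```text
t 8.7 tcp [ 0.5505 -0.0083  0.0167] jaw 82.0 q7 1.56 gap 0.0656 shift [0.05 0.02 0.02] turn -0.0 tilt [-0.007  0.009 -1.   ]
```

>>> servo_tool --moves '[[[0,0,0.15,0,0],[0,0,0.15,0,0],[0,0,0.15,0,0]]]'

```text
clock: 9.0
tool_pos: [0.5506, -0.0083, 0.0165]
orientation: [-0.003, 0.07, 0.998, 0.004]
ft_force: [-2.4, 0.5, 7.9]
finger_gap: 0.0654
```

Contact is felt (7.9 N up). I'll release.

>>> servo_tool --moves '[[[0,0,0,0,0.9],[0,0,0,0,0.9],[0,0,0,0,0.9],[0,0,0,0,0.9],[0,0,0,0,0.9]]]'

```text
clock: 9.5
tool_pos: [0.5506, -0.0083, 0.0163]
orientation: [-0.004, 0.07, 0.998, 0.004]
ft_force: [0.4, -0.3, 0.6]
finger_gap: 0.0837
```

>>> servo_tool --moves '[[[0,0,-2,0,0.9],[0,0,-6,0,0.9],[0,0,-10,0,0.9],[0,0,-15,0,0.9],[0,0,-20,0,0.9],[0,0,-20,0,0.9],[0,0,-20,0,0.9]]]'

```text
clock: 10.2
tool_pos: [0.5522, -0.0101, 0.2173]
orientation: [-0.002, 0.07, 0.998, 0.005]
ft_force: [-0.3, 0.2, 0.1]
finger_gap: 0.0833
```

Run:
```python
from h import *
save('w5',manip.read_camera('wrist'));ct=manip.get_calibration('wrist')
for d in manip.find_in('wrist','tin_center'): print(round(d['conf'],2),np.round(d['xyz'],3),np.round(proj(ct,d['xyz'])))
go([.452,.302,.22],177)
```

```text
0.9 [ 0.548 -0.011  0.042] [272. 193.]
t 10.3 tcp [ 0.5506 -0.0099  0.2148] jaw 82.0 q7 1.51 gap 0.084 shift [14.12 29.51 -0.13] turn 85.0 tilt [-0.01   0.009 -1.   ]
```

View pics/w5.png

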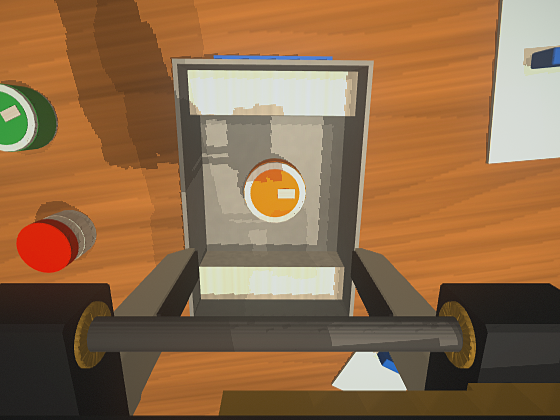

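The tin stands centred in the well at (275,190), with its orange lid up. Next is the divider.

>>> servo_tool --moves '[[[13.9,29.9,-3,85,1],[13.9,29.9,-3,85,1],[13.9,29.9,-3,85,1],[13.9,29.9,-3,85,1],[13.9,29.9,-3,85,1],[13.9,29.9,-3,85,1],[13.9,29.9,-3,85,1],[13.9,29.9,-3,85,1],[13.9,29.9,-3,85,1],[13.9,29.9,-3,85,1]]]'

```text
clock: 11.3
tool_pos: [0.4536, 0.3052, 0.2462]
orientation: [-0.007, 0.723, 0.691, -0.003]
ft_force: [0.1, -0.5, -0.0]
finger_gap: 0.0927
```

>>> servo_tool --moves '[[[0,0,0,0,1],[0,0,0,0,1]]]'

```text
clock: 11.5
tool_pos: [0.4525, 0.305, 0.2443]
orientation: [-0.007, 0.722, 0.692, -0.005]
ft_force: [-0.1, -0.8, 0.6]
finger_gap: 0.093
```

Run:
```python
from h import *
im=manip.read_camera('wrist');cal=manip.get_calibration('wrist');save('w6',im)
for d in manip.cut_out('wrist','divider_bar'):
    m=d['mask'];ys,xs=np.nonzero(m)
    pts=np.array([ray(cal,(x,y),.005)[:2] for x,y in zip(xs,ys)],np.float32)*1000
    print(round(d['conf'],2),m.sum(),cv2.minAreaRect(pts))
hsv=cv2.cvtColor(im,cv2.COLOR_RGB2HSV);b=cv2.inRange(hsv,(100,120,60),(125,255,255))
n,l,st,c=cv2.connectedComponentsWithStats(b)
for k in range(1,n):
    if st[k,4]>100:
        print(st[k],c[k]);ys,xs=np.nonzero(l==k)
        pts=np.array([ray(cal,(x,y),.035)[:2] for x,y in zip(xs,ys)],np.float32)*1000
        print(cv2.minAreaRect(pts))
go([.455,.306,.1],-3)
```

```text
0.86 17786 ((456.9633483886719, 309.43182373046875), (132.15457153320312, 212.36672973632812), 86.98602294921875)
0.55 1390 ((782.3164672851562, 179.55416870117188), (48.606998443603516, 84.08384704589844), 85.83709716796875)
[275 158  14  51 648] [281.85185185 182.46450617]
((457.62335205078125, 309.30133056640625), (58.48960876464844, 15.038177490234375), 86.25894165039062)
t 11.6 tcp [0.4532 0.305  0.2453] jaw -2.5 q7 -0.4 gap 0.0932 shift [ 0.06  0.4  14.52] turn 0.5 tilt [-0.015  0.005 -1.   ]
```

View pics/w6.png

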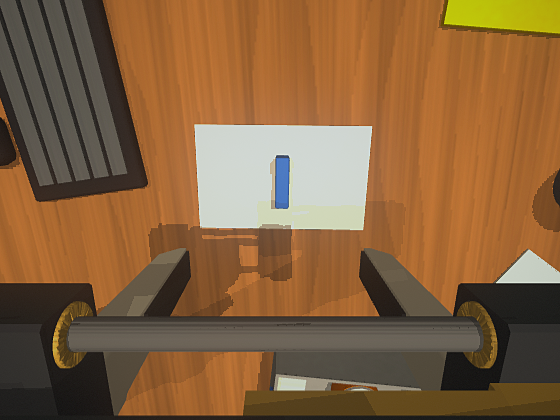

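The larger divider is confirmed: its plate measures 132x212 mm, and the bar is at pixel (282,182), which is world (0.457, 0.309).

Run:
```python
from h import *
go([.4573,.3093,.05],-3.2)
```

```text
t 11.6 tcp [0.4532 0.305  0.2453] jaw -2.5 q7 -0.4 gap 0.0932 shift [ 0.38  0.69 19.52] turn 0.7 tilt [-0.015  0.005 -1.   ]
```

>>> servo_tool --moves '[[[0.4,0.7,5,0.7,1],[0.4,0.7,10,0.7,1],[0.4,0.7,15,0.7,1],[0.4,0.7,18,0.7,1],[0.4,0.7,19.5,0.7,1],[0.4,0.7,19.5,0.7,1],[0.4,0.7,19.5,0.7,1]]]'

```text
clock: 12.3
tool_pos: [0.458, 0.3095, 0.0505]
orientation: [-0.007, 0.726, 0.687, -0.004]
ft_force: [0.4, -0.2, 0.5]
finger_gap: 0.0929
```

Run:
```python
from h import *
go([.4573,.3093,.01],-3.2)
```

```text
t 12.3 tcp [0.458  0.3095 0.0505] jaw -3.2 q7 -0.26 gap 0.0929 shift [-0.04 -0.    4.05] turn 0.0 tilt [-0.015  0.005 -1.   ]
```

>>> servo_tool --moves '[[[0,0,1,0,1],[0,0,2.5,0,0.6],[0,0,3.5,0,0.5],[0,0,4,0,0.5],[0,0,4,0,0.5],[0,0,4,0,0.5]]]'

```text
clock: 12.9
tool_pos: [0.4577, 0.3098, 0.0109]
orientation: [-0.007, 0.726, 0.687, -0.003]
ft_force: [-0.6, -0.1, -0.3]
finger_gap: 0.0573
```

>>> servo_tool --moves '[[[0,0,0,0,0],[0,0,0,0,0],[0,0,0,0,0],[0,0,0,0,0],[0,0,0,0,0],[0,0,0,0,0],[0,0,0,0,0],[0,0,0,0,0]]]'

```text
clock: 13.7
tool_pos: [0.4577, 0.3099, 0.011]
orientation: [-0.007, 0.726, 0.687, -0.003]
ft_force: [-1.5, 0.1, 3.0]
finger_gap: 0.016
```

Gripped at 16 mm, which is the bar's thickness. I'll lift.

>>> servo_tool --moves '[[[0,0,-1,0,0],[0,0,-4,0,0],[0,0,-8,0,0],[0,0,-12,0,0],[0,0,-16,0,0],[0,0,-16,0,0],[0,0,-16,0,0]]]'

```text
clock: 14.4
tool_pos: [0.4597, 0.309, 0.1717]
orientation: [-0.007, 0.726, 0.687, -0.003]
ft_force: [-1.3, 0.3, -1.8]
finger_gap: 0.0161
```

Run:
```python
from h import *
print(manip.observe()['ft_force'])
go([.55,-.008,.18],-8)
im=manip.read_camera('wrist');cal=manip.get_calibration('wrist');save('w7',im)
```

```text
[-1.29062657  0.34443083 -1.7856135 ]
t 14.4 tcp [0.4597 0.309  0.1717] jaw -3.2 q7 -0.35 gap 0.0161 shift [-31.14  10.76  -1.16] turn 4.8 tilt [-0.014  0.006 -1.   ]
```

View pics/w7.png

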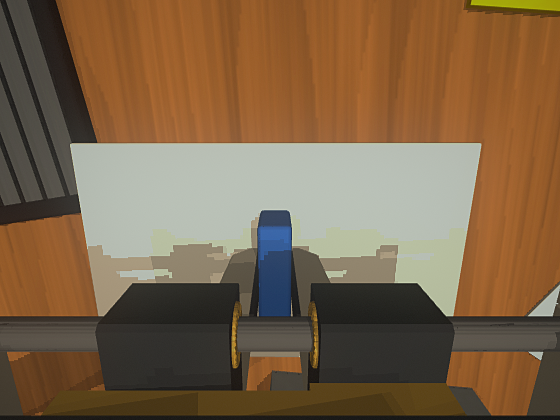

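The divider hangs level, with its bar at (275,260) between the pads. I'll move over the box.

>>> servo_tool --moves '[[[-31.1,10.8,-1.2,4.8,0],[-31.1,10.8,-1.2,4.8,0],[-31.1,10.8,-1.2,4.8,0],[-31.1,10.8,-1.2,4.8,0],[-31.1,10.8,-1.2,4.8,0],[-31.1,10.8,-1.2,4.8,0],[-31.1,10.8,-1.2,4.8,0],[-31.1,10.8,-1.2,4.8,0],[-31.1,10.8,-1.2,4.8,0],[-31.1,10.8,-1.2,4.8,0]]]'

```text
clock: 15.45
tool_pos: [0.5484, -0.0058, 0.1778]
orientation: [-0.009, 0.754, 0.657, -0.006]
ft_force: [-0.3, 0.5, -2.3]
finger_gap: 0.0157
```

Run:
```python
from h import *
go([.55,-.008,.105],-8)
im=manip.read_camera('wrist');save('w8',im)
```

```text
t 15.45 tcp [ 0.5484 -0.0058  0.1778] jaw -7.8 q7 0.16 gap 0.0157 shift [-0.22  0.34  7.28] turn 0.2 tilt [-0.02   0.006 -1.   ]
```

View pics/w8.png

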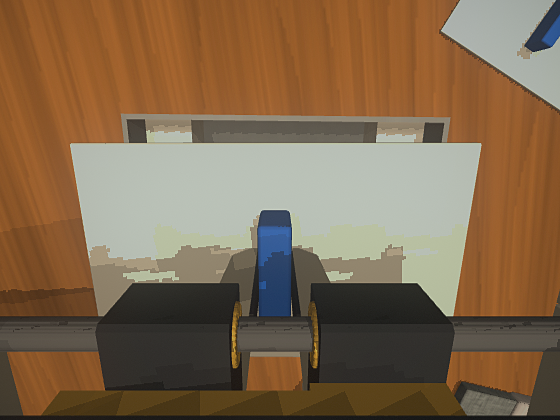

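The plate edge spans columns 70–481, and the box rim behind it spans 121–450, roughly centred. I'll go down to just above the rim, then check again.

>>> servo_tool --moves '[[[-0.2,0.3,1,0.2,0],[-0.2,0.3,3,0.2,0],[-0.2,0.3,5,0.2,0],[-0.2,0.3,6.5,0.2,0],[-0.2,0.3,6.5,0.2,0],[-0.2,0.3,6.5,0.2,0]]]'

```text
clock: 16.1
tool_pos: [0.5501, -0.0069, 0.1127]
orientation: [-0.009, 0.754, 0.657, -0.006]
ft_force: [0.2, -0.5, -1.6]
finger_gap: 0.0164
```

Run:
```python
from h import *
go([.55,-.008,.061],-8)
im=manip.read_camera('wrist');save('w9',im)
s=manip.read_camera('side');save('s9',cv2.resize(s[150:290,170:360],None,fx=4,fy=4,interpolation=cv2.INTER_CUBIC))
```

```text
t 16.1 tcp [ 0.5501 -0.0069  0.1127] jaw -7.9 q7 0.21 gap 0.0164 shift [-0.12  0.12  5.17] turn 0.1 tilt [-0.02   0.006 -1.   ]
```

View pics/w9.png

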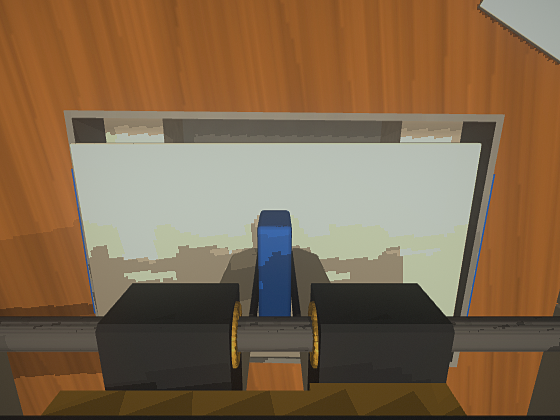

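View pics/s9.png

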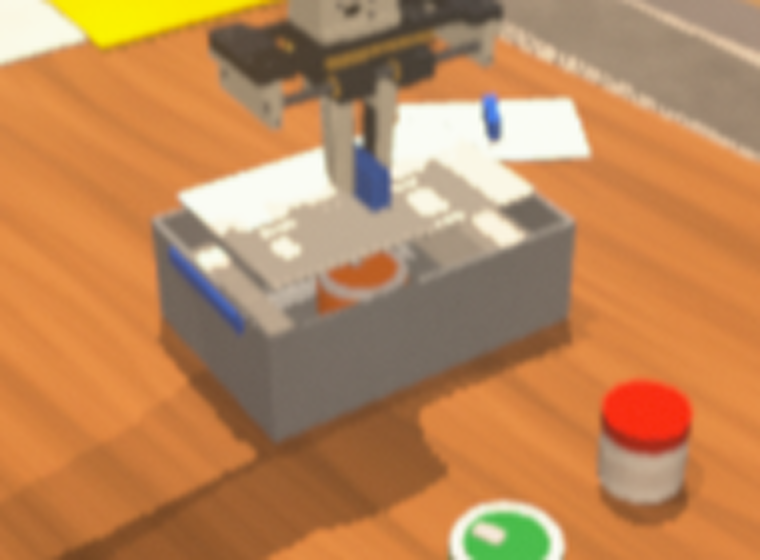

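Run:
```python
from h import *
cal=manip.get_calibration('wrist')
s=manip.observe()
z=s['tool_pos'][2]-.011+.005
P=np.array([ray(cal,p,z)[:2] for p in [(70,143),(481,143)]]);Q=np.array([ray(cal,p,.085)[:2] for p in [(65,111),(504,115)]])
a=np.radians(-8);u=np.array([np.cos(a),np.sin(a)]);v=np.array([-u[1],u[0]])
print(P,Q)
for A in (P,Q): print('x',A@u,(A@u).mean(),'y',A@v, np.ptp(A@u))
c=np.array([.55,-.008]);print('box c',c@u,c@v,'tcp',s['tool_pos'][:2]@u,s['tool_pos'][:2]@v)
```

```text
[[0.45460536 0.07065417]
 [0.66230088 0.04185716]] [[0.44277196 0.08877007]
 [0.68747276 0.05226803]]
x [0.44034801 0.65003003] 0.5451890169199949 y [0.13323541 0.13362428] 0.20968201635273204
x [0.42610852 0.67350802] 0.5498082700971845 y [0.14952811 0.14743707] 0.2473994929424616
box c 0.5457608226155443 0.06862306097810343 tcp 0.546473160713737 0.06936595714449856
```

Seen relative to the plate in the same picture, the rim is +4 mm along the box x and -4 mm along y. I'll shift about that much and lower.

>>> servo_tool --moves '[[[-0.4,0.5,0,0,0],[-0.4,0.5,0,0,0],[-0.4,0.5,1,0,0],[-0.4,0.5,2,0,0],[-0.4,0.5,3,0,0],[-0.4,0.5,3.8,0,0],[-0.4,0.5,4.3,0,0],[-0.4,0.5,4.5,0,0],[-0.4,0.5,4.5,0,0]]]'

```text
clock: 17.1
tool_pos: [0.5544, -0.0118, 0.0684]
orientation: [-0.008, 0.754, 0.656, -0.005]
ft_force: [-0.2, 0.7, -1.4]
finger_gap: 0.0158
```

Run:
```python
from h import *
go([.554,-.0115,.061],-8)
im=manip.read_camera('wrist');save('w10',im)
s=manip.read_camera('side');save('s10',cv2.resize(s[150:290,170:360],None,fx=4,fy=4,interpolation=cv2.INTER_CUBIC))
```

```text
t 17.1 tcp [ 0.5544 -0.0118  0.0684] jaw -8.0 q7 0.26 gap 0.0158 shift [ 0.02 -0.03  0.74] turn 0.0 tilt [-0.018  0.006 -1.   ]
```

View pics/w10.png

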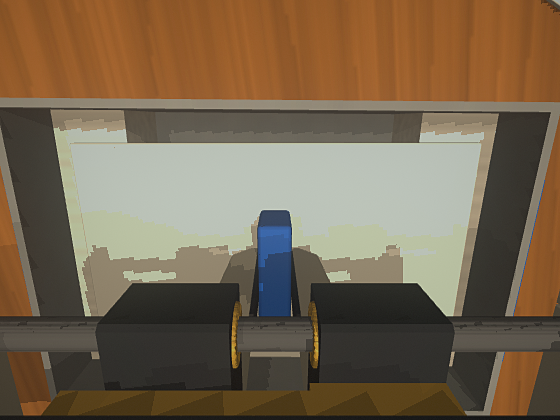

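View pics/s10.png

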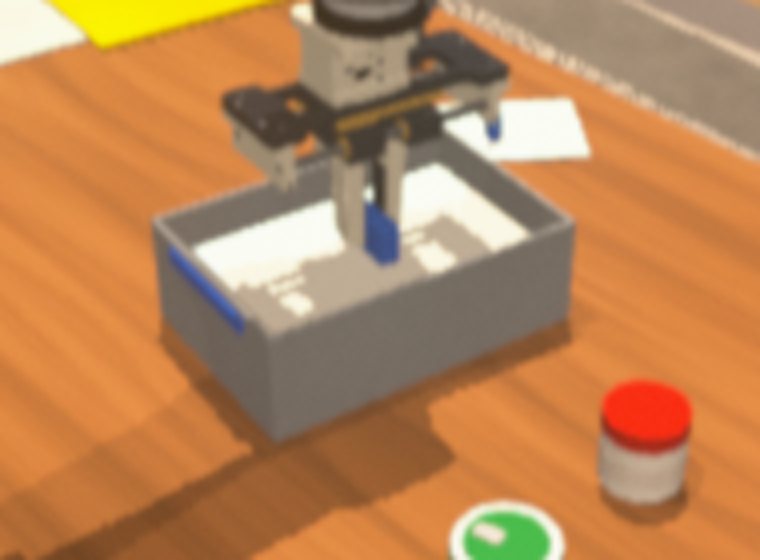

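The plate sits inside the walls with even gaps (left 50→70, right 481→498). I'll lower it to contact.

>>> servo_tool --moves '[[[0,0,0.3,0,0],[0,0,0.5,0,0],[0,0,0.6,0,0],[0,0,0.7,0,0],[0,0,0.7,0,0]]]'

```text
clock: 17.7
tool_pos: [0.5546, -0.0118, 0.062]
orientation: [-0.008, 0.754, 0.656, -0.004]
ft_force: [-0.2, -0.9, -0.1]
finger_gap: 0.0156
```

>>> servo_tool --moves '[[[0,0,0.1,0,0],[0,0,0.15,0,0],[0,0,0.15,0,0]]]'

```text
clock: 18.0
tool_pos: [0.5545, -0.0118, 0.061]
orientation: [-0.008, 0.755, 0.656, -0.004]
ft_force: [-2.3, 0.8, 4.1]
finger_gap: 0.016
```

>>> servo_tool --moves '[[[0,0,0,0,0.15],[0,0,0,0,0.3],[0,0,0,0,0.5],[0,0,0,0,0.5],[0,0,0,0,0.5],[0,0,0,0,0.5]]]'

```text
clock: 18.6
tool_pos: [0.5546, -0.0118, 0.0609]
orientation: [-0.008, 0.755, 0.656, -0.004]
ft_force: [-0.2, -0.0, -0.3]
finger_gap: 0.0459
```

>>> servo_tool --moves '[[[0,0,-2,0,0.5],[0,0,-6,0,0.5],[0,0,-10,0,0.5],[0,0,-14,0,0.5],[0,0,-17,0,0.7],[0,0,-17,0,1],[0,0,-17,0,1]]]'

```text
clock: 19.3
tool_pos: [0.5573, -0.0128, 0.231]
orientation: [-0.008, 0.754, 0.656, -0.004]
ft_force: [-0.5, 0.1, 0.2]
finger_gap: 0.0661
```

Run:
```python
from h import *
im=manip.read_camera('wrist');save('w11',im);cal=manip.get_calibration('wrist')
s=manip.read_camera('side');save('s11',cv2.resize(s[150:290,170:360],None,fx=4,fy=4,interpolation=cv2.INTER_CUBIC))
go([.561,-.400,.25],90)
```

```text
t 19.4 tcp [ 0.5563 -0.0125  0.2293] jaw -8.0 q7 0.14 gap 0.0737 shift [-38.31   5.79  -2.32] turn 82.0 tilt [-0.02   0.006 -1.   ]
```

View pics/w11.png

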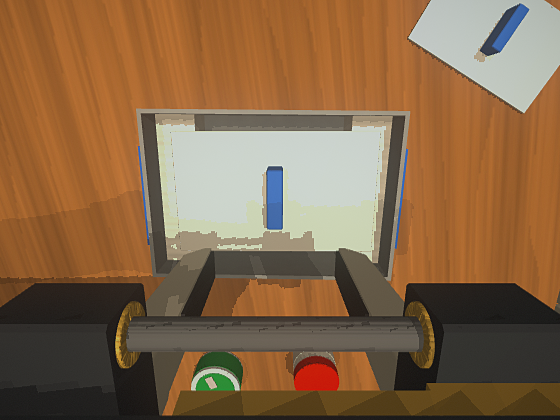

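View pics/s11.png

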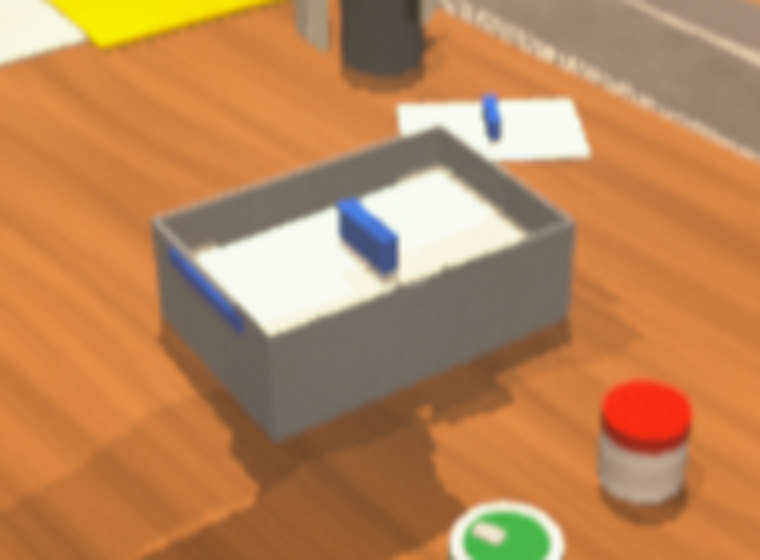

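The divider lies flat on both ledges, bar up at (275,198), with even margins to the walls. Next is the tub.

>>> servo_tool --moves '[[[-38,5.8,-2.3,-53,1],[-38,5.8,-2.3,-53,1],[-38,5.8,-2.3,-53,1],[-38,5.8,-2.3,-53,1],[-38,5.8,-2.3,-53,1],[-38,5.8,-2.3,-53,1],[-38,5.8,-2.3,-53,1],[-38,5.8,-2.3,-53,1],[-38,5.8,-2.3,-53,1],[-38,5.8,-2.3,-53,1]]]'

```text
clock: 20.4
tool_pos: [0.5605, -0.3972, 0.2473]
orientation: [-0.012, 0.383, 0.924, -0.0]
ft_force: [0.6, 1.7, 0.2]
finger_gap: 0.0929
```

>>> servo_tool --moves '[[[0,0,0,0,1],[0,0,0,0,1]]]'

```text
clock: 20.6
tool_pos: [0.5611, -0.3948, 0.2463]
orientation: [-0.013, 0.382, 0.924, 0.001]
ft_force: [0.3, 0.7, 0.1]
finger_gap: 0.0928
```

Run:
```python
from h import *
im=manip.read_camera('wrist');cal=manip.get_calibration('wrist');save('w12',im)
for d in manip.find_in('wrist','tub_center'): print(round(d['conf'],2),np.round(d['xyz'],3),np.round(proj(cal,d['xyz'])))
hsv=cv2.cvtColor(im,cv2.COLOR_RGB2HSV);b=cv2.inRange(hsv,(105,120,60),(125,255,255))
n,l,st,c=cv2.connectedComponentsWithStats(b)
for k in range(1,n):
    if st[k,4]>100:
        ys,xs=np.nonzero(l==k);e=cv2.fitEllipse(cv2.convexHull(np.c_[xs,ys].astype(np.float32)))
        print(st[k],e,ray(cal,e[0],.054))
go([.561,-.400,.1],45)
```

```text
0.56 [ 0.559 -0.395  0.05 ] [275. 193.]
[ 250  173   50   50 1981] ((274.5065612792969, 197.7316436767578), (49.88685607910156, 50.19794845581055), 98.14138793945312) [ 0.56225063 -0.39939034  0.054     ]
t 20.7 tcp [ 0.5612 -0.3955  0.2471] jaw 45.1 q7 1.51 gap 0.093 shift [-0.66 -0.2  14.7 ] turn 0.1 tilt [-0.023  0.01  -1.   ]
```

View pics/w12.png

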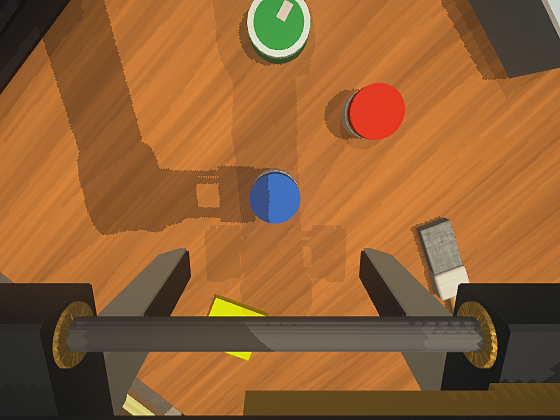

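The blue lid is at (275,198), which is world (0.562, -0.3995). This is the blue tub; the red one is at (376,111). I'll descend.

>>> servo_tool --moves '[[[-0.7,-0.3,4,0,1],[-0.7,-0.3,8,0,1],[-0.7,-0.3,12,0,1],[-0.7,-0.3,15,0,1],[-0.7,-0.3,17,0,1],[-0.7,-0.3,17,0,1],[-0.7,-0.3,17,0,1]]]'

```text
clock: 21.4
tool_pos: [0.5608, -0.4005, 0.0777]
orientation: [-0.012, 0.382, 0.924, 0.0]
ft_force: [0.6, 0.0, 0.5]
finger_gap: 0.0931
```

Run:
```python
from h import *
go([.562,-.3995,.015],45)
```

```text
t 21.4 tcp [ 0.5608 -0.4005  0.0777] jaw 45.1 q7 1.55 gap 0.0931 shift [-0.16  0.21  6.27] turn 0.1 tilt [-0.022  0.01  -1.   ]
```

>>> servo_tool --moves '[[[-0.2,0.2,1,0,1],[-0.2,0.2,3,0,1],[-0.2,0.2,5,0,1],[-0.2,0.2,6.2,0,1],[-0.2,0.2,6.2,0,1],[-0.2,0.2,6.2,0,1]]]'

```text
clock: 22.0
tool_pos: [0.5629, -0.4003, 0.0165]
orientation: [-0.011, 0.382, 0.924, 0.0]
ft_force: [-0.6, -0.3, -0.6]
finger_gap: 0.0929
```

>>> servo_tool --moves '[[[0,0,0,0,0],[0,0,0,0,0],[0,0,0,0,0],[0,0,0,0,0],[0,0,0,0,0],[0,0,0,0,0],[0,0,0,0,0],[0,0,0,0,0]]]'

```text
clock: 22.8
tool_pos: [0.5631, -0.4002, 0.0167]
orientation: [-0.011, 0.382, 0.924, 0.0]
ft_force: [0.1, 0.3, 2.6]
finger_gap: 0.0555
```

>>> servo_tool --moves '[[[0,0,-1,0,0],[0,0,-4,0,0],[0,0,-8,0,0],[0,0,-12,0,0],[0,0,-17,0,0],[0,0,-20,0,0],[0,0,-20,0,0],[0,0,-20,0,0]]]'

```text
clock: 23.6
tool_pos: [0.5668, -0.4019, 0.2168]
orientation: [-0.011, 0.382, 0.924, 0.0]
ft_force: [-0.7, 0.8, -2.6]
finger_gap: 0.0556
```

Run:
```python
from h import *
a=np.radians(-8);u=np.array([np.cos(a),np.sin(a)])
c=np.array([.5535,-.0115])
for s in (1,-1): print(c+s*u*.057)
p=c-u*.057
go([p[0],p[1],.2],82)
```

```text
[ 0.60994528 -0.01943287]
[ 0.49705472 -0.00356713]
t 23.6 tcp [ 0.5668 -0.4019  0.2168] jaw 45.1 q7 1.52 gap 0.0556 shift [33.02 23.31  2.18] turn -36.9 tilt [-0.021  0.009 -1.   ]
```

Held at 55.5 mm and lifted. I'll place it on the far side of the bar.

>>> servo_tool --moves '[[[24,30,1,-37,0],[24,30,1,-37,0],[24,30,1,-37,0],[24,30,1,-37,0],[24,30,1,-37,0],[24,30,1,-37,0],[24,30,1,-37,0],[24,30,1,-37,0],[24,30,1,-37,0],[24,30,1,-37,0],[24,30,1,-37,0]]]'

```text
$.moves[0]: bad value
```

Run:
```python
from h import *
print(manip.observe()['clock'])
```

```text
23.6
```

That call had 11 rows, so it was refused. I'll resend it with 10.

>>> servo_tool --moves '[[[24,30,1,-37,0],[24,30,1,-37,0],[24,30,1,-37,0],[24,30,1,-37,0],[24,30,1,-37,0],[24,30,1,-37,0],[24,30,1,-37,0],[24,30,1,-37,0],[24,30,1,-37,0],[24,30,1,-37,0]]]'

```text
clock: 24.6
tool_pos: [0.6069, -0.0189, 0.207]
orientation: [-0.013, 0.068, 0.998, 0.003]
ft_force: [0.5, -0.3, -1.1]
finger_gap: 0.056
```

>>> servo_tool --moves '[[[0,0,0,0,0],[0,0,0,0,0]]]'

```text
clock: 24.8
tool_pos: [0.6059, -0.0211, 0.2058]
orientation: [-0.014, 0.069, 0.998, 0.003]
ft_force: [0.6, 0.8, -0.9]
finger_gap: 0.0553
```

Run:
```python
from h import *
im=manip.read_camera('wrist');cal=manip.get_calibration('wrist');save('w13',im)
go([.61,-.0195,.1],82)
```

```text
t 24.85 tcp [ 0.6062 -0.0209  0.2062] jaw 82.1 q7 1.5 gap 0.0559 shift [-0.65  0.15 10.61] turn 0.1 tilt [-0.027  0.008 -1.   ]
```

View pics/w13.png

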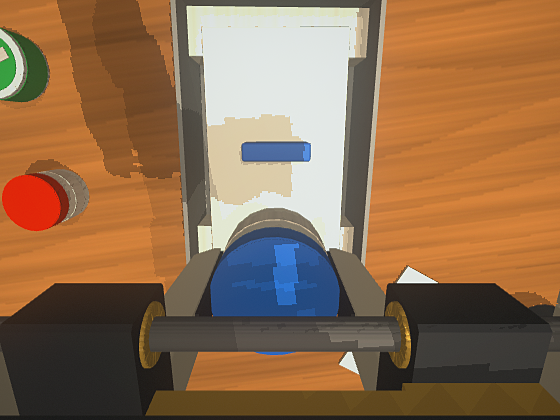

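The bar's top spans about (242–311, 142–161), and the held tub is behind it. I'll compute the bar's position to place the tub relative to it.

Run:
```python
from h import *
cal=manip.get_calibration('wrist')
b=ray(cal,(276,151),.085);print('bar',b)
P=np.array([ray(cal,p,.055)[:2] for p in [(203,26),(355,26)]]);print('plate near corners',P,P.mean(0))
a=np.radians(-8);u=np.array([np.cos(a),np.sin(a)])
print(P.mean(0)+u*.106,'target',b[:2]+u*.057, P.mean(0)+u*(.106+.057))
go([.611,-.02,.08],82)
```

```text
bar [ 0.55372667 -0.01207728  0.085     ]
plate near corners [[ 0.44080476 -0.06036672]
 [ 0.45893951  0.07072601]] [0.44987213 0.00517965]
[ 0.55484055 -0.0095727 ] target [ 0.61017195 -0.02001015] [ 0.61128583 -0.01750557]
t 24.85 tcp [ 0.6062 -0.0209  0.2062] jaw 82.1 q7 1.5 gap 0.0559 shift [-0.82  0.1  12.61] turn 0.1 tilt [-0.027  0.008 -1.   ]
```

>>> servo_tool --moves '[[[-0.8,0.1,2,0,0],[-0.8,0.1,5,0,0],[-0.8,0.1,8,0,0],[-0.8,0.1,10.5,0,0],[-0.8,0.1,12,0,0],[-0.8,0.1,12.6,0,0],[-0.8,0.1,12.6,0,0],[-0.8,0.1,12.6,0,0]]]'

```text
clock: 25.65
tool_pos: [0.6116, -0.0206, 0.081]
orientation: [-0.013, 0.069, 0.998, 0.003]
ft_force: [0.0, -0.2, -2.1]
finger_gap: 0.0555
```

Run:
```python
from h import *
go([.611,-.02,.0717],82)
s=manip.read_camera('side');save('s13',cv2.resize(s[130:290,170:360],None,fx=3.7,fy=3.7,interpolation=cv2.INTER_CUBIC))
```

```text
t 25.65 tcp [ 0.6116 -0.0206  0.081 ] jaw 82.0 q7 1.51 gap 0.0555 shift [0.04 0.05 0.93] turn 0.0 tilt [-0.026  0.007 -1.   ]
```

View pics/s13.png

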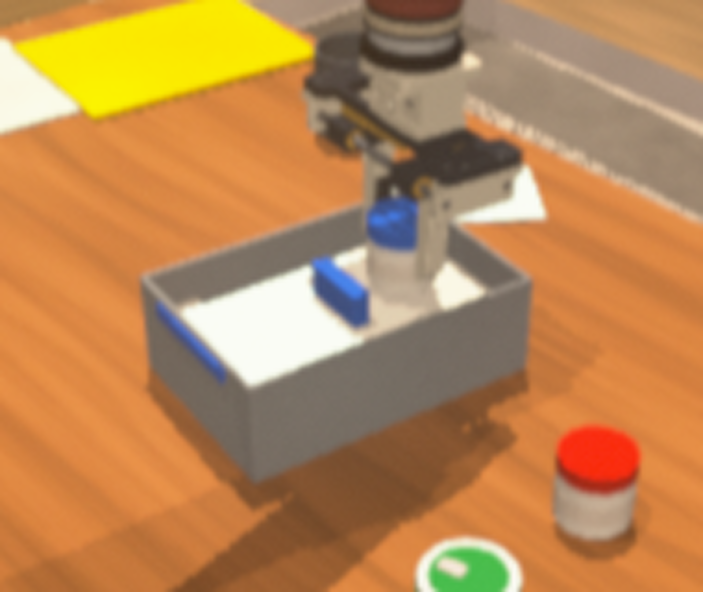

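The tub hovers upright about 9 mm over the plate, clear of the bar. I'll lower it to contact.

>>> servo_tool --moves '[[[0,0,0.3,0,0],[0,0,0.6,0,0],[0,0,0.8,0,0],[0,0,0.9,0,0],[0,0,0.9,0,0]]]'

```text
clock: 26.2
tool_pos: [0.6114, -0.0203, 0.072]
orientation: [-0.013, 0.069, 0.998, 0.003]
ft_force: [0.6, -1.4, -0.9]
finger_gap: 0.0556
```

>>> servo_tool --moves '[[[0,0,0.1,0,0],[0,0,0.1,0,0]]]'

```text
clock: 26.4
tool_pos: [0.6116, -0.0203, 0.0718]
orientation: [-0.013, 0.069, 0.998, 0.003]
ft_force: [-1.5, -0.1, 3.1]
finger_gap: 0.0554
```

>>> servo_tool --moves '[[[0,0,0,0,0.7],[0,0,0,0,0.85],[0,0,0,0,0.85],[0,0,0,0,0.85],[0,0,0,0,0.85]]]'

```text
clock: 26.9
tool_pos: [0.6115, -0.0203, 0.0717]
orientation: [-0.013, 0.069, 0.998, 0.003]
ft_force: [0.6, -0.1, -0.1]
finger_gap: 0.079
```

>>> servo_tool --moves '[[[0,0,-1,0,0.85],[0,0,-3,0,0.85],[0,0,-7,0,0.85],[0,0,-11,0,0.85],[0,0,-15,0,0.85],[0,0,-18,0,0.85],[0,0,-18,0,0.85],[0,0,-18,0,0.85]]]'

```text
clock: 27.7
tool_pos: [0.6161, -0.0217, 0.2527]
orientation: [-0.012, 0.069, 0.998, 0.003]
ft_force: [-0.4, -0.3, -0.9]
finger_gap: 0.079
```

Run:
```python
from h import *
go([.611,-.02,.25],82)
im=manip.read_camera('wrist');cal=manip.get_calibration('wrist')
s=manip.read_camera('side')
a=cv2.resize(s[150:290,170:360],None,fx=2.4,fy=2.4,interpolation=cv2.INTER_CUBIC)
c=np.zeros((420,560+a.shape[1]//1,3),np.uint8);c[:,:560]=im;c[:a.shape[0],560:]=a
save('w14',cv2.resize(c,(800,int(420*800/c.shape[1]))))
for d in manip.find_in('wrist','tub_center'): print(round(d['conf'],2),np.round(d['xyz'],3),np.round(proj(cal,d['xyz'])))
for t in ('divider_bar','tub_center'):
  for d in manip.find_in('side',t): print(t,round(d['conf'],2),np.round(d['xyz'],3))
```

```text
t 27.7 tcp [ 0.6161 -0.0217  0.2527] jaw 82.1 q7 1.5 gap 0.079 shift [0.53 0.09 0.28] turn 0.1 tilt [-0.023  0.008 -1.   ]
0.84 [ 0.603 -0.017  0.106] [277. 192.]
divider_bar 0.61 [0.819 0.1   0.001]
tub_center 0.7 [ 0.597 -0.025  0.1  ]
```

View pics/w14.png

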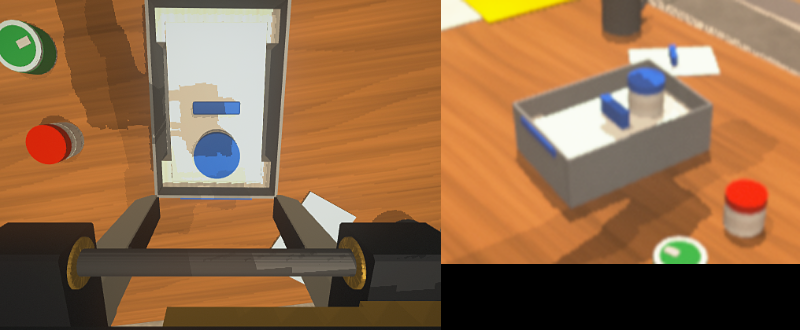

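The tub, blue lid at (217,155), stands upright on the divider clear of the bar at (216,108). The divider is inside the walls and the gripper is well above. I'll let it settle briefly and hand in.

>>> servo_tool --moves '[[[0,0,0,0,0.85],[0,0,0,0,0.85],[0,0,0,0,0.85],[0,0,0,0,0.85]]]'

```text
clock: 28.35
tool_pos: [0.6153, -0.0216, 0.2501]
orientation: [-0.014, 0.069, 0.997, 0.003]
ft_force: [-0.2, 1.5, -0.6]
finger_gap: 0.079
```

Run:
```python
from h import *
s=manip.observe();print(s['clock'],s['ft_force'],np.abs(s['qd']).max())
print(manip.close_job())
```

```text
28.35 [-0.206609    1.53116111 -0.6192268 ] 0.002337734285491746
the job is handed in; nothing more can be done
None
```

I packed the box in order: the orange-label tin on the floor of the well, the larger divider flat on both ledges with its bar up, and the blue-lid tub upright on the far side of the bar. I lowered each one until I felt contact, released it, and handed in at about 28 s; the hand-in gives no verdict.

**Last checks:** the final wrist and side pictures showed the divider inside the walls and the tub upright and clear of the bar. The gripper was empty, about 14 cm above the tub, with the arm at rest. I saw the tin centred in the well just after I released it; the divider has hidden it since it was laid.

**What disagreed or failed:**
- Two measurements of the box centre differed by about 4 mm. I went by the one taken against the plate in the same picture.
- After the last placement, the side-camera network reported only the small look-alike divider, so the divider's final place rests on the pictures alone.
- The networks put the tub 1–2 cm nearer the robot than where I released it, at box x about +45 to +50 mm instead of about +57 mm. Either is well inside the allowed range.
- The tool drifted to about 1.5° of tilt, well inside the limits.
- One move call with 11 rows was refused; I sent it again with 10.

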